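Stack and cover the chip trays, then hold the pile up level

ROBOT

A 7-joint arm with a two-finger parallel gripper is mounted at the origin on the work surface. World frame = base frame: x ahead of the robot, y to its left, z up, the work surface at z = 0. Lengths are in m, angles in rad, forces in N, time in s.
With the tool pointing down it reaches from about 0.4 to 0.9 m from the base axis. Payload 5.6 kg.
Tool frame: the origin (TCP) lies midway between the tips of the shut fingers; the grasp point (between the pads) lies 19 mm behind it; z points along the fingers, y is the line along which they close (so a half turn about z gives the same grasp; the last joint's range is limited). The gripper opens to 92 mm and grips with 3 to 60 N. Pads are 20 mm wide; open, the fingers measure 128 mm over their backs; the gripper's body (75 mm by 189 mm) begins 69 mm behind the grasp point.
Start: joints at [1.163, 0.468, -0.012, 1.603, 0.006, 1.071, -0.056], TCP at [0.232, -0.607, 0.215] pointing down, gripper open.
Joint ranges: [-2.53, 2.53], [-0.31, 2.02], [-1.57, 1.55], [0.28, 2.44], [-1.29, 4.43], [0.15, 1.84], [-2.92, 2.92]. Speed limits (rad/s): [2.57, 2.57, 3.14, 3.14, 3.14, 3.14, 3.14].

INTERFACE

Orientations are given as a 3x3 rotation matrix whose columns are the frame's x, y, z axes.
In Python, from station import env, effector, solver, viewer, workorder, search_frame, tip_of gives the robot as it stands. Calls block until the motion is done:
- env.reach(position, orientation): joint-space move of the TCP to a pose.
- env.movel(position, frame=None, rate=0.15): straight line of the TCP; frame=None keeps the orientation; rate is the mean speed in m/s.
- env.goto_joints(angles): joint-space move.
- effector.release() and effector.grasp(squeeze=None): open the fingers fully, or close them until they stop; squeeze is the grip in N (None keeps the last).
- env.pause(seconds).
- solver.inverse_kinematics(position, orientation): joint angles nearest the present ones, or None.
- env.sense(): the state.
- viewer.read_camera(name): name is "side" or "top"; returns (picture, depth): 480x640x3 uint8, red, green, blue; 480x640 float32, m along the optical axis (not along the pixel's ray), 0 where there is no reading.
- viewer.camera_info(name): a dict with "intrinsics" (3x3 intrinsics, pixels), "eye" and "rotation" of the camera in the world. Camera axes: x right, y up, looking along -z (the intrinsics and any distortion apply to the point x, -y, -z); pixel columns grow to the right and rows downward; lengths in m; the calibration is good to about 2 mm. A picture is of the moment at which its call begins. camera_info takes no time and is no camera call.
A pose or a line that the arm cannot do raises env.PlanningError and nothing moves.
- workorder.finish_job(): hands the job in; it is judged then, once.
Trained networks look in the newest picture that a camera, given by its name, has taken for a name from the list of things; names that differ only in an ending like _2 or _b are one class to them, and where a whole thing is asked for, a point or a joint stands for the part that bears it (a point fixed in the world has none). Each returns a list of dicts, best first, with "score" (0 to 1); they miss things now and then, are a little off and sometimes report something else, mostly with a low value. They report only what shows in the picture. A call takes as long as a camera call.
- search_frame(camera, name): "at" ([x, y, z] in m, in world coordinates, good to about 4 mm: the middle of the surface that is visible of it).
- tip_of(camera, name): "at" ([x, y, z] in m, in world coordinates, good to about 4 mm: a listed point, or the origin of a listed thing).
The state is a dict: "t": time; "joint_positions": joint angles; "joint_velocities": joint speeds; "tau": joint torques, N m; "ee_pos": TCP position; "tcp_rot": TCP orientation; "wrist_force": force on the tool from outside, world axes, zero at the start; "moment": the same for the moment, N m; "gripper_width": finger opening in m; "grasp_force": force on a finger pad.
Only numpy, scipy, OpenCV 4.12 (cv2) and the standard library are available. Lean on these libraries where they do the work, as an engineer would, in place of code of your own. Each camera call takes 0.05 s, during which the arm holds its last target. There are 200 camera calls.

TASK

On the clear part of the bench lie two small chip trays and their cover: set the shallow tray (36 small pockets) squarely on the deep one (9 large pockets) and then the cover on top of that, cut corners all together, without dropping them and without ever tipping an open tray. Once the pile stands on the bench, grip the whole pile by its sides at the deep tray at the bottom, raise it at least 10 cm off the bench, and finish still holding it there, steady, level and squarely stacked, ready to hand over. Leave the other things on the bench where they are.

Things in the scene. Friction and masses are not known exactly. Their poses are not given: they have to be found in the camera images.
- deep_tray: Deep chip tray, 50.8 x 50.8 mm, 12 mm thick, dark grey plastic, about 45 g, 3 x 3 large pockets in its flat top with gold modules. One corner, towards its own +x +y, is cut off at 45 degrees (7 mm); at the start it points away from the robot and to its left, within 30 degrees. Origin at the centre of its underside, z up. Flat underside, upright sides; lies on the bench (height 0).
- shallow_tray: Shallow chip tray, 50.8 x 50.8 mm, 7 mm thick, dark grey plastic, about 28 g, 6 x 6 small pockets in its flat top with silver dies. One corner, towards its own +x +y, is cut off at 45 degrees (7 mm); at the start it points away from the robot and to its left, within 30 degrees. Origin at the centre of its underside, z up. Flat underside, does not lock into the tray below; starts on the bench.
- cover: Cover, 50.8 x 50.8 mm, 6 mm thick, dark grey plastic, about 22 g, plain top with a slightly sunk panel. One corner, towards its own +x +y, is cut off at 45 degrees (7 mm); at the start it points away from the robot and to its left, within 30 degrees. Origin at the centre of its underside, z up. Flat underside; starts right way up on the bench. The three swap places from start to start.
- deep_tray_corner (a point): the middle of the cut-away square at the deep tray's cut corner, 21.9 mm along its +x and 21.9 mm along its +y from its middle, at the height of its top
- shallow_tray_corner (a point): the middle of the cut-away square at the shallow tray's cut corner, 21.9 mm along its +x and 21.9 mm along its +y from its middle, at the height of its top
- cover_corner (a point): the middle of the cut-away square at the cover's cut corner, 21.9 mm along its +x and 21.9 mm along its +y from its middle, at the height of its top
- big_tray: Bystander: a large chip tray of the same grey plastic, 102 x 102 x 7 mm, 9 x 9 pockets, beyond the task's things; not part of the job. Origin at the centre of its underside.
- work_holder: Bystander: the tester's small steel and aluminium clamping vise on a round foot, 108 x 90 x 44 mm high, beyond the task's things. Origin at the centre of its foot.
- vacuum_pen: Bystander: a black pick-up pen, 130 mm long, 11 mm thick, lying roughly along the robot's x among the task's things. Origin under its middle.
- tweezers: Bystander: steel tweezers, 132 mm long, 16 mm wide, 5 mm high, lying roughly along the robot's x among the task's things. Origin under their middle.
- pump_bottle: Bystander: a white solvent bottle with a steel pump dish, 72 mm across, 124 mm high, beyond and to the right of the task's things. Origin at the centre of its underside.
- sample_dish: Bystander: a round lidded white sample dish, 56 mm across, 15 mm high, beyond and to the right. Origin at the centre of its underside.

How it is judged:
On the way, in this order (a step that is already met when the one before it is completed fails the run):
1. the shallow tray lies squarely on the deep tray, cut corners together, let go (horizontal distance between shallow_tray and deep_tray below 0.004 m and angle between the x axis of shallow_tray and the x axis of deep_tray, either way round below 0.07 rad and horizontal distance between shallow_tray_corner and deep_tray_corner below 0.012 m and z of shallow_tray in the frame of deep_tray between 0.0105 and 0.0135 m and contact force between the fingers and shallow_tray below 0.1 N and contact force between the fingers and deep_tray below 0.1 N and linear speed of each of deep_tray, shallow_tray below 0.03 m/s and height (world z) of deep_tray below 0.003 m), for 0.2 s.
2. the cover lies squarely on the shallow tray, cut corners together, let go, and the pile stands on the bench (all of step 1 and horizontal distance between cover and shallow_tray below 0.004 m and angle between the x axis of cover and the x axis of shallow_tray, either way round below 0.07 rad and horizontal distance between cover_corner and shallow_tray_corner below 0.012 m and z of cover in the frame of shallow_tray between 0.0055 and 0.0085 m and contact force between the fingers and cover below 0.1 N and linear speed of cover below 0.03 m/s), for 0.2 s.
At the end, for the whole second after the job is handed in: The fingers alone hold the deep tray over 95 mm above the bench, the shallow tray on it and the cover on that, each within 4 mm and 0.07 rad of square to the one below, cut corners together; deep tray and cover level within 0.08 rad, all still (under 0.03 m/s) (horizontal distance between shallow_tray and deep_tray below 0.004 m and angle between the x axis of shallow_tray and the x axis of deep_tray, either way round below 0.07 rad and horizontal distance between shallow_tray_corner and deep_tray_corner below 0.012 m and z of shallow_tray in the frame of deep_tray between 0.0105 and 0.0135 m and horizontal distance between cover and shallow_tray below 0.004 m and angle between the x axis of cover and the x axis of shallow_tray, either way round below 0.07 rad and horizontal distance between cover_corner and shallow_tray_corner below 0.012 m and z of cover in the frame of shallow_tray between 0.0055 and 0.0085 m and height (world z) of deep_tray above 0.095 m and angle between each of deep_tray, cover's own z axis and vertical below 0.08 rad and contact force between the fingers and deep_tray above 0.5 N and linear speed of each of deep_tray, shallow_tray, cover below 0.03 m/s and angular speed of each of deep_tray, cover below 0.15 rad/s and contact force between deep_tray and big_tray below 0.05 N and contact force between deep_tray and work_holder below 0.05 N and contact force between deep_tray and vacuum_pen below 0.05 N and contact force between deep_tray and tweezers below 0.05 N and contact force between deep_tray and pump_bottle below 0.05 N and contact force between deep_tray and sample_dish below 0.05 N); the arm keeps its last pose, push and grip.
It fails at once if an open tray is tipped by more than 0.3 rad (angle between any of deep_tray, shallow_tray's own z axis and vertical above 0.3 rad).
It fails at once if a tray or the cover is dropped or thrown (touching nothing and faster than 0.5 m/s, a fall of more than 13 mm) ((linear speed of deep_tray above 0.5 m/s and contact force between deep_tray and anything else below 0.01 N) or (linear speed of shallow_tray above 0.5 m/s and contact force between shallow_tray and anything else below 0.01 N) or (linear speed of cover above 0.5 m/s and contact force between cover and anything else below 0.01 N)).
It fails at once if another thing on the bench is moved by more than 30 mm (distance of any of big_tray, work_holder, vacuum_pen, tweezers, pump_bottle, sample_dish from where it was at the start of the episode above 0.03 m).
It also fails if it takes over 70 s, if anything falls off the work surface, if the arm or the gripper's body presses on something with over 40 N, if the wrist force passes 120 N, or if a joint passes its speed limit or range.

## Working session

There is one attempt and no reset: what is moved stays moved. The work goes in short steps, each a Python script; the robot and the scene stay as the last script left them, time stands still between calls to the robot, and variables do not carry over. Pictures are saved under pics/ and viewed, at most 10 in all, crops included, and the job is handed in when it is done.

```bash
mkdir -p pics; ls; python3 - <<'E'
from station import *
import cv2,numpy as np
for c in ("top","side"):
    p,d=viewer.read_camera(c); cv2.imwrite(f"pics/{c}0.png",p[:,:,::-1]); np.save(f"d_{c}.npy",d)
    i=viewer.camera_info(c); print(c,i)
    for n in ("deep_tray","shallow_tray","cover","deep_tray_corner","shallow_tray_corner","cover_corner","vacuum_pen","tweezers"):
        print(n,[(np.round(r["at"],4).tolist(),round(r["score"],2)) for r in tip_of(c,n)[:3]])
print(env.sense())
E
```

```text
pics
top {'intrinsics': array([[479.90901417,   0.        , 324.44786296],
       [  0.        , 479.90901417, 234.95072825],
       [  0.        ,   0.        ,   1.        ]]), 'eye': array([ 0.44202786, -0.03941319,  0.85010509]), 'rotation': array([[ 0.02212044,  0.98239315, -0.18551116],
       [-0.99888223,  0.01396418, -0.04515851],
       [-0.0417729 ,  0.18630273,  0.98160395]])}
deep_tray [([0.5163, -0.0259, -0.0029], 0.78)]
shallow_tray []
cover [([0.5153, 0.2849, 0.0007], 0.72)]
deep_tray_corner [([0.5385, -0.0078, 0.009], 0.76), ([0.7276, -0.0368, -0.0057], 0.24)]
shallow_tray_corner [([0.5446, -0.2436, 0.0093], 0.59)]
cover_corner [([0.5458, 0.3041, 0.0043], 0.61)]
vacuum_pen [([0.4836, 0.1364, 0.0003], 0.74)]
tweezers [([0.4923, -0.1377, 0.0003], 0.62)]
side {'intrinsics': array([[450.63833102,   0.        , 316.75244562],
       [  0.        , 450.63833102, 231.24938351],
       [  0.        ,   0.        ,   1.        ]]), 'eye': array([ 0.4002113 , -0.64576981,  0.41186413]), 'rotation': array([[ 0.96516677,  0.10776488, -0.23841106],
       [-0.26045144,  0.4823354
[... 678 characters left out ...]
[ 4.13149358e-05, -1.70231593e-03,  1.38463769e-04, -3.36583613e-04,
        4.96589985e-04,  2.95954595e-04, -1.37284996e-03]), 'tau': array([ 1.68930492e-04, -5.20410633e+01, -1.21266127e-02, -2.44060475e+01,
       -5.65851247e-02,  1.13925841e-02,  1.19230015e-05]), 'ee_pos': array([ 0.23187979, -0.60725658,  0.21460176]), 'tcp_rot': array([[ 9.34200019e-01,  3.56749665e-01, -8.42615734e-06],
       [ 3.56749663e-01, -9.34200016e-01, -8.34674733e-05],
       [-3.76487095e-05,  7.49692864e-05, -9.99999996e-01]]), 'wrist_force': array([ 0.00910685, -0.34619664, -0.44129266]), 'moment': array([ 0.02421957, -0.02865488, -0.02334326]), 'grasp_force': 0.0, 'gripper_width': 0.09220871288732568}
```

View pics/top0.png

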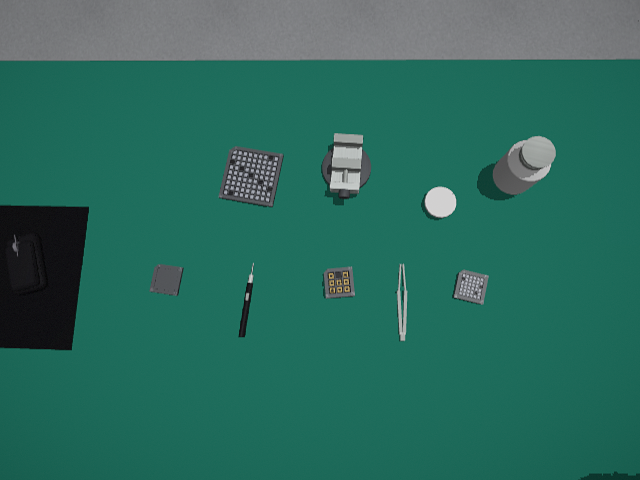

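View pics/side0.png

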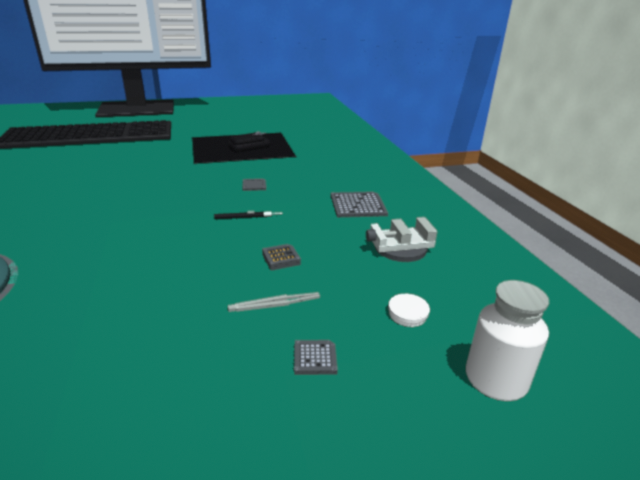

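The top view shows the cover at (167,280), the deep tray at (339,283) and the shallow tray at (471,287). The pen is at (247,300) and the tweezers at (402,300), each between two of the trays. The networks agree with this. Next I fit outlines at the known top heights.

```bash
cat > h.py <<'E'
from station import *
import cv2,numpy as np
from scipy.optimize import minimize
H=dict(deep_tray=.012,shallow_tray=.007,cover=.006)
def look(c): return viewer.read_camera(c)
def proj(c,P):
    i=viewer.camera_info(c); q=(np.asarray(P)-i["eye"])@i["rotation"]; q=q*[1,-1,-1]
    u=q@i["intrinsics"].T; return u[:,:2]/u[:,2:]
s=.0254
OUT=np.array([[-s,-s],[s,-s],[s,s-.007],[s-.007,s],[-s,s]])
def outline(c,x,y,a,z0,h):
    R=np.array([[np.cos(a),-np.sin(a)],[np.sin(a),np.cos(a)]]); o=OUT@R.T+[x,y]
    P=np.vstack([np.c_[o,np.full(5,z0)],np.c_[o,np.full(5,z0+h)]])
    return cv2.convexHull(proj(c,P).astype(np.float32))[:,0]
def fit(c,pic,g,h,z0=0.):
    """x,y,yaw from the silhouette against the green bench, anti-aliased"""
    u,v=np.round(proj(c,[[g[0],g[1],z0+h]])[0]).astype(int); r=34
    w=pic[v-r:v+r,u-r:u+r].astype(float)
    sat=w[:,:,1]-w[:,:,0]; bg=np.median(np.r_[sat[:4].ravel(),sat[-4:].ravel()])
    m=(sat<bg*.5).astype(np.uint8)
    n,l,st,_=cv2.connectedComponentsWithStats(m); k=l==1+np.argmax(st[1:,4])
    k=cv2.morphologyEx(k.astype(np.uint8),cv2.MORPH_CLOSE,np.ones((9,9)))
    soft=np.clip(1-sat/bg,0,1); soft[cv2.erode(k,np.ones((3,3)))>0]=1; soft[cv2.dilate(k,np.ones((5,5)))==0]=0
    def cost(p):
        o=(outline(c,p[0]/100,p[1]/100,p[2],z0,h)-[u-r,v-r]+.5)*8-.5
        im=np.zeros((16*r,16*r),np.uint8); cv2.fillPoly(im,[np.round(o*16).astype(np.int32)],255,shift=4)
        return np.abs(cv2.resize(im,(2*r,2*r),interpolation=cv2.INTER_AREA)/255.-soft).sum()
    best=None
    for a in (-.4,-.2,0,.2,.4):
        q=minimize(cost,[g[0]*100,g[1]*100,a],method="Nelder-Mead",options=dict(initial_simplex=[[g[0]*100,g[1]*100,a],[g[0]*100+.4,g[1]*100,a],[g[0]*100,g[1]*100+.4,a],[g[0]*100,g[1]*100,a+.15]]))
        if best is None or q.fun<best.fun: best=q
    return np.r_[best.x[:2]/100,best.x[2],best.fun,soft.sum()]
def rot(psi):
    c,s_=np.cos(psi),np.sin(psi); return np.array([[c,s_,0],[s_,-c,0],[0,0,-1.]])
E
python3 - <<'E'
from h import *
G=dict(deep_tray=(.517,-.025),shallow_tray=(.515,-.253),cover=(.516,.285))
for c in("top","side"):
    p=cv2.imread(f"pics/{c}0.png")[:,:,::-1]
    for n,g in G.items(): print(c,n,np.round(fit(c,p,g,H[n]),4))
E
```

```text
top deep_tray [ 5.17400e-01 -2.73000e-02  1.01600e-01  2.94907e+01  8.83675e+02]
top shallow_tray [ 5.14900e-01 -2.56300e-01 -2.22600e-01  2.70907e+01  9.30975e+02]
top cover [ 5.17600e-01  2.81900e-01 -1.26200e-01  1.49721e+01  8.28475e+02]
side deep_tray [ 5.161000e-01 -2.550000e-02  9.100000e-02  5.088280e+01  7.513925e+02]
side shallow_tray [ 5.1370000e-01 -2.5420000e-01 -2.3010000e-01  6.6199300e+01
  1.4584623e+03]
side cover [  0.5063   0.4987   1.0781  71.1098 224.    ]
```

```bash
cat >> h.py <<'E'
PI2=np.pi/2
def log(m):
    e=env.sense(); print(m,round(e["t"],1),np.round(e["ee_pos"],4),"w",round(e["gripper_width"],4),"f",round(e["grasp_force"],1),"F",np.round(e["wrist_force"],1))
def down(x,y,z,psi,zs=.04):
    env.reach([x,y,zs],rot(psi)); env.movel([x,y,z],rate=.06)
E
python3 - <<'E'
from h import *
x,y,a=.517,-.0265,.1
env.reach([x,y,.12],rot(a)); log("over")
env.movel([x,y,.03],rate=.15); env.movel([x,y,.003],rate=.05); log("down")
effector.grasp(4); log("sq"); effector.release(); log("rel")
env.movel([x,y,.035],rate=.12); env.reach([x,y,.035],rot(a+PI2)); log("turned")
env.movel([x,y,.003],rate=.08); effector.grasp(4); log("sq2"); effector.release(); log("rel")
env.movel([x,y,.1],rate=.2)
env.reach([.5143,-.2553,.1],rot(-.226)); log("shallow")
p,_=look("top"); cv2.imwrite("pics/top1.png",p[:,:,::-1]); print(fit("top",p,(x,y),.012))
E
```

```text
over 3.2 [ 0.5172 -0.0275  0.1201] w 0.092 f 0.0 F [-0.2 -0.3  0.7]
down 4.7 [ 0.517  -0.0264  0.0029] w 0.0919 f 0.0 F [-0.2  0.7  0.8]
sq 5.4 [ 0.517  -0.0265  0.0031] w 0.0507 f 4.0 F [ 0.1 -0.1  0.8]
rel 6.1 [ 0.517  -0.0265  0.003 ] w 0.0917 f 0.0 F [ 0.3 -0.5  0.4]
turned 7.7 [ 0.5166 -0.0265  0.0345] w 0.0921 f 0.0 F [ 0.8 -0.7 -0.3]
sq2 8.9 [ 0.517  -0.0266  0.0031] w 0.0506 f 4.0 F [ 0.7 -0.4  1.5]
rel 9.7 [ 0.517  -0.0265  0.003 ] w 0.0918 f 0.0 F [-0.3 -0.2 -0.9]
shallow 11.4 [ 0.5141 -0.2538  0.099 ] w 0.0917 f 0.0 F [-0.1  0.2  0.4]
[ 5.17207052e-01 -2.81133732e-02  9.87381883e-02  2.91785714e+01
  8.82892857e+02]
```

```bash
cat >> h.py <<'E'
X,Y,A=.517,-.0265,.1
def fetch(x,y,a,zt,zg=.0025):
    env.movel([x,y,.03],rot(a),rate=.15); env.movel([x,y,zg],rate=.06); env.pause(.1); effector.grasp(4); log("sq"); effector.release()
    env.movel([x,y,.03],rate=.12); env.reach([x,y,.03],rot(a+PI2))
    env.movel([x,y,zg],rate=.08); env.pause(.1); effector.grasp(15); log("grip")
    env.movel([x,y,.09],rate=.12); log("lift")
    env.reach([X,Y,.09],rot(A+PI2)); env.movel([X,Y,zt+zg+.008],rot(A+PI2),rate=.12); env.pause(.4); log("above")
    env.movel([X,Y,zt+zg+.0003],rate=.03); env.pause(.3); log("set")
E
python3 - <<'E'
from h import *
fetch(.5143,-.2545,-.226,.012)
E
```

```text
sq 13.5 [ 0.5143 -0.2545  0.0025] w 0.0507 f 4.0 F [-0.2  0.6 -0. ]
grip 17.1 [ 0.5143 -0.2546  0.0026] w 0.0505 f 15.0 F [-0.7  0.  -0.1]
lift 17.9 [ 0.5137 -0.2545  0.0894] w 0.0504 f 15.0 F [-0.4 -1.6 -0.4]
above 20.0 [ 0.5172 -0.0266  0.0228] w 0.0505 f 15.0 F [ 1.1  0.  -0.1]
set 20.7 [ 0.5169 -0.0265  0.0147] w 0.0503 f 15.0 F [-0.4 -0.3  0.8]
```

```bash
python3 - <<'E'
from h import *
effector.release(); log("rel")
env.movel([X,Y,.09],rate=.15)
env.reach([.517,.2835,.09],rot(-.126)); log("cover")
p,_=look("top"); cv2.imwrite("pics/top2.png",p[:,:,::-1]); print(fit("top",p,(X,Y),.019))
u,v=proj("top",[[X,Y,.02]])[0].astype(int)
cv2.imwrite("pics/c2.png",cv2.resize(p[v-40:v+40,u-40:u+40,::-1],(560,560),interpolation=cv2.INTER_CUBIC))
p,_=look("side"); u,v=proj("side",[[X,Y,.02]])[0].astype(int)
cv2.imwrite("pics/s2.png",cv2.resize(p[v-40:v+40,u-40:u+40,::-1],(560,560),interpolation=cv2.INTER_CUBIC))
E
```

```text
rel 21.4 [ 0.517  -0.0265  0.0148] w 0.0918 f 0.0 F [0.2 0.  0.8]
cover 23.9 [0.517  0.2827 0.0895] w 0.0918 f 0.0 F [-0.4 -0.6 -0.4]
[ 5.17101119e-01 -2.80793246e-02  1.01526923e-01  4.50529648e+01
  9.19578313e+02]
```

View pics/c2.png

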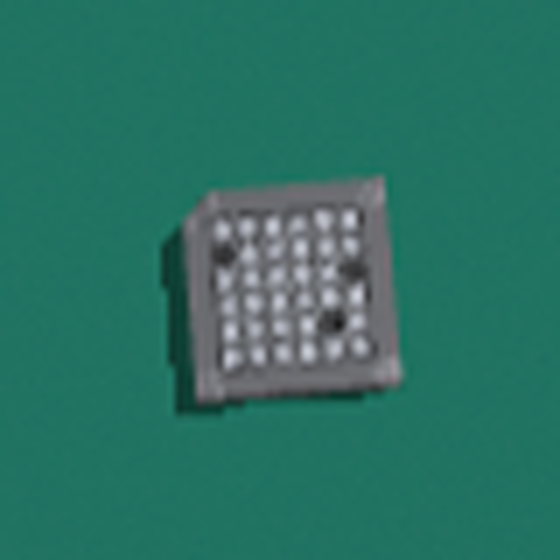

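View pics/s2.png

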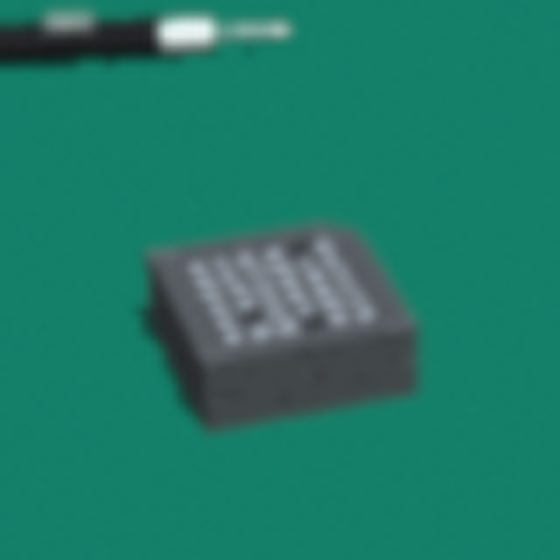

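Both crops show the shallow tray flush on the deep one, with the cut corners together at the upper left of the top crop, near (205,200). Next is the cover.

```bash
python3 - <<'E'
from h import *
fetch(.517,.2835,-.126,.019,zg=.002)
effector.release(); log("rel")
env.movel([X,Y,.09],rate=.15); env.reach([X,Y+.13,.12],rot(A+PI2)); log("clear")
p,_=look("top"); print(fit("top",p,(X,Y),.025))
u,v=proj("top",[[X,Y,.02]])[0].astype(int); a=cv2.resize(p[v-30:v+30,u-30:u+30],(400,400),interpolation=cv2.INTER_CUBIC)
p,_=look("side"); u,v=proj("side",[[X,Y,.02]])[0].astype(int)
cv2.imwrite("pics/c3.png",np.hstack([a,cv2.resize(p[v-30:v+30,u-30:u+30],(400,400),interpolation=cv2.INTER_CUBIC)])[:,:,::-1])
E
```

```text
sq 25.9 [0.5171 0.2835 0.002 ] w 0.0504 f 4.0 F [-0.2  0.1  0.4]
grip 29.6 [0.5171 0.2835 0.002 ] w 0.0503 f 15.0 F [ 0.2  0.4 -0.7]
lift 30.4 [0.5167 0.283  0.0894] w 0.0508 f 15.0 F [-0.2 -0.8 -0.4]
above 32.7 [ 0.5172 -0.0267  0.0293] w 0.0505 f 15.0 F [ 0.  -0.6  0.2]
set 33.4 [ 0.5169 -0.0265  0.0212] w 0.0506 f 15.0 F [ 0.2  0.  -0.7]
rel 34.1 [ 0.517  -0.0265  0.0213] w 0.0921 f 0.0 F [ 0.5 -0.9  0.4]
clear 35.3 [0.5163 0.1038 0.1191] w 0.092 f 0.0 F [-0.6 -0.5  0.4]
[ 5.17164666e-01 -2.81322971e-02  1.00961098e-01  4.32817601e+01
  9.36476744e+02]
```

View pics/c3.png

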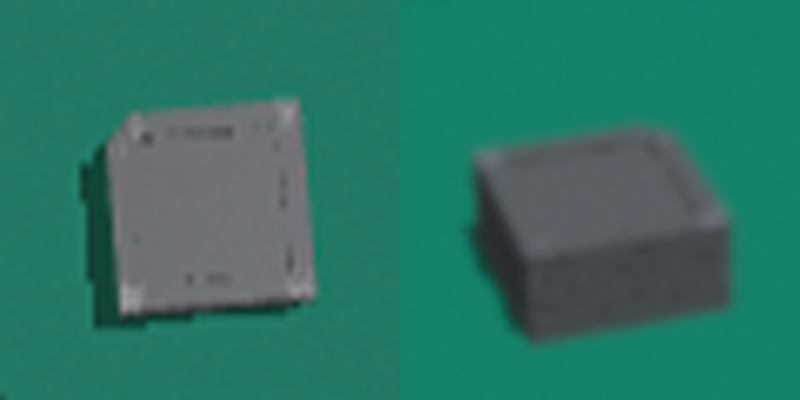

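The three lie flush with the cut corners together. Now I grip at the deep tray and raise the pile.

```bash
python3 - <<'E'
from h import *
env.reach([X,Y,.06],rot(A+PI2)); env.pause(.3); env.movel([X,Y,.0025],rot(A+PI2),rate=.06); env.pause(.2); log("down")
effector.grasp(30); env.pause(.3); log("grip")
env.movel([X,Y,.03],rate=.03); env.pause(.2); log("a"); env.movel([X,Y,.14],rate=.05); env.pause(1); log("up")
ims=[]
for c in("top","side"):
    p,_=look(c); u,v=proj(c,[[X,Y,.15]])[0].astype(int); ims.append(cv2.resize(p[v-50:v+50,u-50:u+50],(400,400),interpolation=cv2.INTER_CUBIC))
    print([(np.round(r["at"],3),round(r["score"],2)) for n in("deep_tray","cover") for r in tip_of(c,n)[:2]])
cv2.imwrite("pics/c4.png",np.hstack(ims)[:,:,::-1])
E
```

```text
down 37.7 [ 0.5172 -0.0266  0.0028] w 0.092 f 0.0 F [ 0.4  0.7 -0. ]
grip 38.7 [ 0.517  -0.0265  0.0025] w 0.0506 f 30.0 F [-0.7 -0.3  1. ]
a 39.9 [ 0.5169 -0.0265  0.0298] w 0.0507 f 30.0 F [-0.  -0.4 -1.3]
up 43.3 [ 0.517  -0.0265  0.14  ] w 0.0507 f 30.0 F [ 0.1  0.1 -0.8]
[]
[(array([ 0.52 , -0.027,  0.138]), 0.76), (array([ 0.518, -0.028,  0.157]), 0.97)]
```

View pics/c4.png

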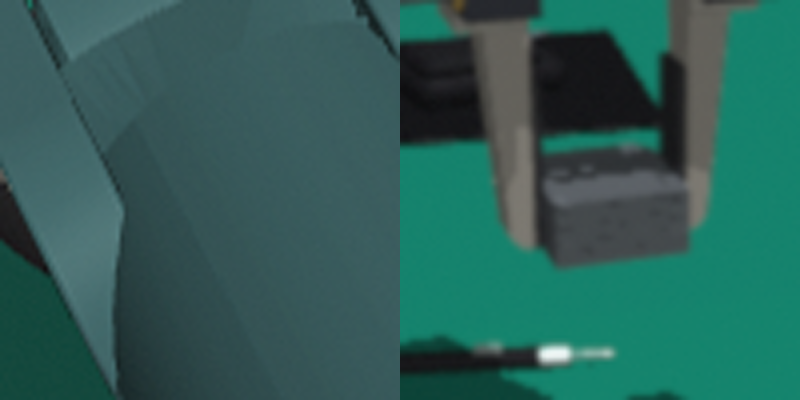

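In the side view the whole pile sits level between the fingers, with the deep tray at z = 0.138 and the cover at 0.157, 19 mm above it as it should be.

```bash
python3 -c "
from h import *
print(workorder.finish_job())"
```

```text
the job is handed in; nothing more can be done
None
```

I stacked the shallow tray and the cover squarely on the deep tray, cut corners together. The pile is gripped at the deep tray and held level about 14 cm above the bench; the job is handed in, but no verdict came back.

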